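# Fold up the sample box and lay its cross bar

### The job

Make up the flat sample box on the bench: fold all four of its walls fully upright. Then lay the longer of the two black cross bars across the box so that it rests level in the notches of the two long walls, with its legs hooked down over their outside, and let it go. Leave the shorter bar and the other things on the bench where they are.

Things in the scene. Friction and masses are not known exactly. Their poses are not given: they have to be found in the camera images.
- box: box blank of white 4 mm sheet, spread like a cross: floor 116 mm (x) by 170 mm (y), fixed to the bench, a wall hinged on each edge. Origin: centre of the floor's underside, bench level; x away from the robot, y to its left (yaw within 0.35). Creases at bench level: x = -58 wall_near, +58 wall_far, y = +85 wall_left, -85 wall_right. The walls' undersides become their outer faces, above the crease.
- wall_near (a joint): angle of the long wall nearest the robot about its crease, rad: 0 = flat on the bench, 1.571 = upright, where the V-cut crease closes and stops it. Starts at 0.25 to 0.6. The crease is stiff (0.03 N m): the wall stays at whatever angle it is left. Wall 170 mm long, 55 mm high, plus two horns in mid-edge up to 80 mm, with a notch between them.
- wall_far (a joint): angle of the long wall farthest from the robot about its crease, rad: 0 = flat on the bench, 1.571 = upright, where the V-cut crease closes and stops it. Starts at 0.25 to 0.6. The crease is stiff (0.03 N m): the wall stays at whatever angle it is left. Wall 170 mm long, 55 mm high, plus two horns in mid-edge up to 80 mm, with a notch between them.
- wall_left (a joint): angle of the short end wall at the robot's left about its crease, rad: 0 = flat on the bench, 1.571 = upright, where the V-cut crease closes and stops it. Starts at 0.25 to 0.6. The crease is stiff (0.03 N m): the wall stays at whatever angle it is left. Wall 104 mm wide, 55 mm high, plus a plain tab in mid-edge up to 80 mm.
- wall_right (a joint): angle of the short end wall at the robot's right about its crease, rad: 0 = flat on the bench, 1.571 = upright, where the V-cut crease closes and stops it. Starts at 0.25 to 0.6. The crease is stiff (0.03 N m): the wall stays at whatever angle it is left. Wall 104 mm wide, 55 mm high, plus a plain tab in mid-edge up to 80 mm.
- tab_near (a point): moving point on the near long wall's middle line, 70 mm from its crease, mid-thickness, in the open notch: 20 mm wide, bottom 65 mm from the crease, between two horns 15 mm wide (55 to 80 mm from the crease). Their outer side edges, 50 mm apart, can be pinched from above at any wall angle: the wall pivots between the fingertips. Keep the tips under 12 mm past this point (wall's shoulder at 55 mm).
- tab_far (a point): moving point on the far long wall's middle line, 70 mm from its crease, mid-thickness, in the open notch: 20 mm wide, bottom 65 mm from the crease, between two horns 15 mm wide (55 to 80 mm from the crease). Their outer side edges, 50 mm apart, can be pinched from above at any wall angle: the wall pivots between the fingertips. Keep the tips under 12 mm past this point (wall's shoulder at 55 mm).
- tab_left (a point): moving point on the left end wall's middle line, 70 mm from its crease, mid-thickness, in its plain tab, 50 mm wide, 55 to 80 mm from the crease. The tab's side edges, 50 mm apart, can be pinched from above at any wall angle: the wall pivots between the fingertips. Keep the tips under 12 mm past this point (wall's shoulder at 55 mm).
- tab_right (a point): moving point on the right end wall's middle line, 70 mm from its crease, mid-thickness, in its plain tab, 50 mm wide, 55 to 80 mm from the crease. The tab's side edges, 50 mm apart, can be pinched from above at any wall angle: the wall pivots between the fingertips. Keep the tips under 12 mm past this point (wall's shoulder at 55 mm).
- bar: longer of two black plastic cross bars, ~60 g, like a flat staple: rail 134 mm long (x), 14 wide, 10 thick, a 5 mm thick leg at each end reaching 22 mm below it, 124 mm between legs. Stands on its legs left or right of the box. Origin: middle, at the feet; rail 22 to 32 mm above. Laid in both notches its underside is 65 mm above the bench, the legs hang outside the long walls, 4 mm clear of each.
- bar_mid (a point): middle of the longer bar's rail, on its underside (22 mm above the feet)
- short_bar: a similar bar for a smaller box, 94 mm long with 84 mm between the legs: too short for this box; it stands on the other side of the box
- timer: square white bench timer, 62 x 62 x 16 mm, beside a corner of the box blank; a bystander, origin under its centre
- marker: marker pen lying by another corner of the box blank, 128 mm long, 12 mm thick, along its x; a bystander, origin under its centre
- tip_box: closed white pipette-tip box, 84 x 122 x 76 mm; a bystander, origin under its centre
- tube_rack: blue microtube rack, 70 x 200 mm, 43 mm high (tubes to 51 mm); a bystander, origin under its centre
- bottle: capped bottle, 72 mm across, 150 mm tall; a bystander, origin under its centre
- pipette: pipette lying along its x, 235 mm long, 29 mm thick; a bystander, origin under its centre
Not all that is in view belongs to the job. Leave any yellow look-alike of the bar alone.

How it is judged:
By the outcome, as a careful person would: the job done as asked, in the order asked, and still so for the second after the job is handed in, with the robot touching nothing.
It also fails if it takes over 72 s, if anything falls off the work surface, if the arm or the gripper's body presses on something with over 40 N, if the wrist force passes 120 N, or if a joint passes its speed limit or range.

### The arm

A 6-joint arm with a two-finger parallel gripper is mounted at the origin on the work surface. World frame = base frame: x ahead of the robot, y to its left, z up, the work surface at z = 0. Lengths are in m, angles in rad, forces in N, time in s.
With the tool pointing down it reaches from about 0.375 to 0.975 m from the base axis. Payload 3.8 kg.
Tool frame: the origin (TCP) lies at the centre of the arm's flange, where the gripper is bolted on; the fingertips stand 173 mm ahead of it and the grasp point (between the pads) lies 155 mm ahead of it (bot.tip_reach is the distance from the TCP to the fingertips, in m); z points along the fingers, y is the line along which they close (so a half turn about z gives the same grasp; the last joint's range is limited). The gripper opens to 85 mm and grips with 20 to 120 N. Pads are 22 mm wide; open, the fingers measure 114 mm over their backs; the gripper's body (76 mm by 85 mm) begins 54 mm behind the grasp point. The pads swing forward as they close: fully open they stand 13 mm farther back than shut.
Start: joints at [1.152, 0.264, 1.604, -0, 1.274, -0.037], TCP at [0.251, 0.626, 0.405] pointing down, gripper open.
Joint ranges: [-2.63, 2.63], [-0.94, 2.18], [0.31, 2.57], [-1.31, 4.45], [0, 2.66], [-2.55, 2.55]. Speed limits (rad/s): [2.57, 2.57, 3.14, 3.14, 3.14, 3.14].

### API

Orientations are given as a rotation vector (axis times angle).
In Python, from workcell import bot gives the robot as it stands.
- The arm moves only by the tool drive_tool, never from a script. Its arguments are lists of equal length, an entry for each row: "claw": the finger opening in mm, from 0 to 85.4; "slide": the shift along the world's x, y, z each as a share of 0.5 m, from -1 to 1, a list of three; "yaw": the turn about the world's z as a share of 180 degrees, from -1 to 1. A call has 1 to 8 rows; each row is the pose to reach, as a shift and turn from the pose commanded when the call began, turning the shorter way round; what a row does not reach only later rows make up. A row lasts 1/12 s, in which the tool goes at most 41.7 mm and 7.16 degrees, less where a joint would pass 70% of its speed; a pose out of reach is approached as far as the arm can. A call with a number of a shift or a turn outside -1 to 1 is refused whole. A call with a gripper value outside its range is refused whole. The fingers move at their own pace and stop on an object; "newtons" is the grip in N (left out, the last holds). Time passes only in rows, so rows that repeat a pose let the fingers close. It gives the time, the measured TCP pose, the force, the opening and the grip force at its end, in the units of the state.
- bot.read_state(): the state, without advancing time (a new reading comes with each control period).
- bot.read_camera(name): name is "side" or "top"; returns a dict with "color" (400x640x3 uint8, red, green, blue), "depth" (400x640 float32, m along the optical axis (not along the pixel's ray), 0 where there is no reading), "mtx" (3x3 intrinsics, pixels), "eye" and "rotation" of the camera in the world. Camera axes: x right, y up, looking along -z (the intrinsics and any distortion apply to the point x, -y, -z); pixel columns grow to the right and rows downward; lengths in m; the calibration is good to about 2 mm. A picture is of the moment at which its call begins.
- bot.finish_job(): hands the job in; it is judged then, once.
The state is a dict: "time": time; "q": joint angles; "joint_vel": joint speeds; "joint_torque": joint torques, N m; "tool_pos": TCP position; "tcp_rot": TCP orientation; "wrist_force": force on the tool from outside, world axes, zero at the start; "torque": the same for the moment, N m; "width": opening from 0.0 (shut) to 1.0 (fully open); "grip_force": force on a finger pad.
Only numpy, scipy, OpenCV 4.12 (cv2) and the standard library are available. Lean on these libraries where they do the work, as an engineer would, in place of code of your own. Each camera call takes 0.05 s, during which the arm holds its last target. There are 200 camera calls.

## Working session

There is one attempt and no reset: what is moved stays moved. The work goes in short steps, Python scripts to look and compute and a tool call to move; the robot and the scene stay as the last step left them, time stands still between calls to the robot, and variables do not carry over. Pictures are saved under pics/ and viewed, at most 10 in all, crops included, and the job is handed in when it is done.

Besides the shell and the picture viewer there is one more tool, called after "Call:" in YAML: its name, and indented under it one key for each argument. drive_tool: Moves the arm, as the interface text tells. Shift numbers are shares of 0.5 m and turn numbers shares of 180 degrees, none past 1 either way. Its arguments: {"type":"object","properties":{"claw":{"type":"array","items":{"type":"number"}},"slide":{"type":"array","items":{"type":"array","items":{"type":"number"}}},"yaw":{"type":"array","items":{"type":"number"}},"newtons":{"type":"number"}},"required":["claw","slide","yaw"]}

```bash
mkdir -p pics
cat > h.py <<'E'
import numpy as np, cv2
from workcell import bot
def cam(n):
    c=bot.read_camera(n); c['pc']=cloud(c); return c
def cloud(c):
    h,w=c['depth'].shape; K=np.array(c['mtx']); v,u=np.mgrid[:h,:w]; d=c['depth']
    p=np.stack([(u-K[0,2])/K[0,0]*d,-(v-K[1,2])/K[1,1]*d,-d],-1)
    return p@np.array(c['rotation']).T+np.array(c['eye'])
def save(c,n): cv2.imwrite('pics/'+n,c['color'][...,::-1])
E
python3 - <<'E'
from h import *
s=bot.read_state(); print({k:np.round(v,3) for k,v in s.items()})
ims=[]
for n in('top','side'):
    c=cam(n); np.savez(n+'.npz',**{k:np.array(v) for k,v in c.items()}); save(c,n+'0.png')
    print(n,np.round(c['mtx'],1).tolist(),np.round(c['eye'],3),np.round(c['rotation'],3).tolist(),c.keys(),(c['depth']>0).mean())
E
```

```text
{'time': np.float64(0.0), 'q': array([ 1.152,  0.265,  1.605, -0.   ,  1.274, -0.037]), 'joint_vel': array([-0.   ,  0.   ,  0.001, -0.001,  0.   , -0.001]), 'joint_torque': array([-2.0000e-03, -5.1511e+01, -3.6732e+01, -0.0000e+00,  1.3000e-02,
       -0.0000e+00]), 'tool_pos': array([0.251, 0.626, 0.403]), 'tcp_rot': array([-5.960e-01, -3.084e+00,  3.000e-03]), 'wrist_force': array([-0.267,  0.36 , -0.427]), 'torque': array([-0.011,  0.004, -0.003]), 'grip_force': np.float64(0.0), 'width': np.float64(0.997)}Traceback (most recent call last):
  File "<stdin>", line 5, in <module>
  File "h.py", line 4, in cam
    c=bot.read_camera(n); c['pc']=cloud(c); return c
                                  ~~~~~^^^
  File "h.py", line 8, in cloud
    return p@np.array(c['rotation']).T+np.array(c['eye'])
           ~~~~~~~~~~~~~~~~~~~~~~~~~~~^~~~~~~~~~~~~~~~~~~
ValueError: operands could not be broadcast together with shapes (400,640) (3,)
```

```bash
sed -i "s/np.array(c\['rotation'\]).T/cv2.Rodrigues(np.array(c['rotation'],float))[0].T/" h.py
python3 - <<'E'
from h import *
for n in('top','side'):
    c=cam(n); np.savez(n+'.npz',**{k:np.array(v) for k,v in c.items()}); save(c,n+'0.png')
    print(n,np.round(c['mtx'],1).tolist(),np.round(c['eye'],3),np.round(c['rotation'],3),c.keys(),(c['depth']>0).mean())
    print(np.round(c['pc'][::100,::160],3).tolist())
E
```

```text
top [[378.5, 0.0, 321.1], [0.0, 378.5, 200.0], [0.0, 0.0, 1.0]] [ 0.346 -0.024  1.177] [ 0.156 -0.146 -1.55 ] dict_keys(['color', 'depth', 'mtx', 'eye', 'rotation', 'pc']) 0.99606640625
[[[1.674, 1.622, -0.493], [1.889, 0.942, -0.749], [1.9, 0.015, -0.75], [1.441, -0.643, -0.171]], [[1.183, 1.621, -0.597], [0.838, 0.46, 0.148], [0.917, -0.006, -0.003], [0.923, -0.54, 0.0]], [[0.611, 1.247, -0.275], [0.568, 0.496, 0.001], [0.574, -0.012, 0.007], [0.582, -0.516, 0.004]], [[0.285, 0.619, 0.402], [0.261, 0.466, 0.0], [0.346, -0.024, 1.177], [0.276, -0.497, 0.003]]]
side [[390.9, 0.0, 318.4], [0.0, 390.9, 202.2], [0.0, 0.0, 1.0]] [ 0.563 -0.849  0.707] [ 0.891 -0.012  0.007] dict_keys(['color', 'depth', 'mtx', 'eye', 'rotation', 'pc']) 0.99596875
[[[-0.125, 0.084, 0.506], [-0.148, 1.094, 0.299], [0.577, 1.634, 0.198], [1.497, 1.63, 0.211]], [[-0.603, 0.506, 0.079], [-0.09, 0.688, 0.004], [0.578, 0.718, -0.0], [1.666, 1.637, -0.4]], [[-1.232, 0.887, -0.706], [0.118, 0.026, 0.001], [0.577, 0.034, 0.001], [1.557, 0.997, -0.753]], [[-0.12, -0.323, -0.002], [0.228, -0.322, 0.003], [0.576, -0.314, -0.002], [0.877, -0.391, 0.103]]]
```

View pics/top0.png

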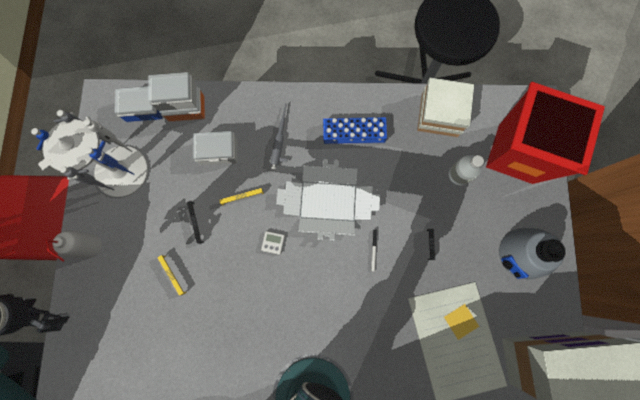

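View pics/side0.png

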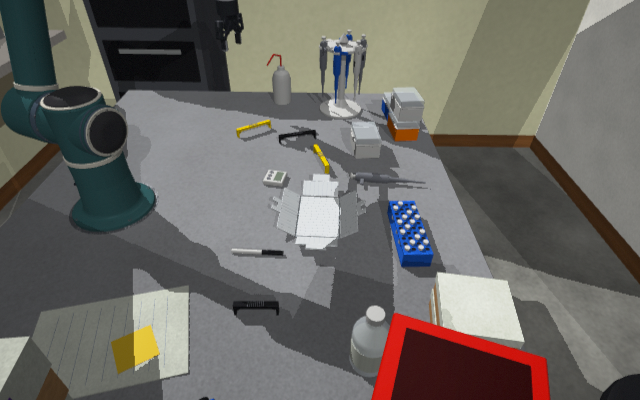

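Run:
```python
from h import *
T=dict(np.load('top.npz'));S=dict(np.load('side.npz'))
a=cv2.resize(T['color'][150:290,150:450],None,fx=2.6,fy=2.6,interpolation=cv2.INTER_CUBIC)[:300]
b=cv2.resize(S['color'][110:265,230:430],None,fx=1.9,fy=1.9,interpolation=cv2.INTER_CUBIC)
o=np.zeros((600,780,3),np.uint8);o[:300,:780]=a[:300,:780];o[300:300+b.shape[0],:b.shape[1]]=b
cv2.imwrite('pics/crop.png',o[...,::-1])
# black bars
for n,C in(('top',T),('side',S)):
    p=C['pc'];m=(C['color'].max(-1)<60)&(p[...,2]>.008)&(p[...,2]<.06)&(p[...,0]>.3)&(p[...,0]<.8)&(abs(p[...,1])<.5)
    k,l,st,_=cv2.connectedComponentsWithStats(m.astype(np.uint8))
    for i in range(1,k):
        if st[i,4]>40:
            q=p[l==i]; hi=q[q[:,2]>.02]
            if len(hi)<20: continue
            r=cv2.minAreaRect((hi[:,:2]*1000).astype(np.float32)); print(n,st[i],np.round(r[0],1),np.round(r[1],1),round(r[2],1),np.percentile(hi[:,2],[10,50,90]).round(4))
    # box white
    m=(C['color'].min(-1)>(150))&(p[...,2]<.09)&(p[...,0]>.4)&(p[...,0]<.75)&(p[...,1]>-.2)&(p[...,1]<.2)
    k,l,st,_=cv2.connectedComponentsWithStats(m.astype(np.uint8))
    for i in range(1,k):
        if st[i,4]>100:
            q=p[l==i]; f=q[q[:,2]<.009]; r=cv2.minAreaRect((f[:,:2]*1000).astype(np.float32)); print(n,'white',st[i],q.min(0).round(3),q.max(0).round(3),'floor',np.round(r[0],1),np.round(r[1],1),r[2])
```

```text
top [188 202  15  41 179] [496.2 372.3] [128.2  15. ] 17.0 [0.0289 0.0324 0.0348]
top [427 228   8  32 158] [ 440.9 -351.2] [92.6 14. ] 0.1 [0.0283 0.0316 0.0345]
top white [ 276  181  104   60 3925] [ 0.448 -0.198 -0.006] [0.637 0.129 0.047] floor [541.5 -31.9] [328.9 184.4] 83.0752182006836
top white [261 231  23  24 282] [ 0.404  0.1   -0.004] [0.474 0.169 0.023] floor [427.7 151.9] [84.2 40.7] 33.34790802001953
side [279 130  37  13 156] [494.8 375. ] [131.2  23.9] 14.8 [0.0244 0.0298 0.0327]
side [233 301  46  13 389] [ 441.2 -350.8] [93.7 17.4] 0.7 [0.0256 0.031  0.033 ]
side white [263 169  24  14 164] [ 0.401  0.1   -0.005] [0.47  0.199 0.02 ] floor [425.8 183.2] [75. 41.] 28.066909790039062
side white [ 293  173   48   76 2629] [ 0.507 -0.193 -0.003] [0.633 0.177 0.036] floor [575.6  16.3] [321.6 117.6] 86.61056518554688
side white [271 186  29  49 836] [ 0.436 -0.116 -0.004] [0.516 0.108 0.046] floor [474.6  -2.8] [220.8  78.3] 87.5938491821289
```

View pics/crop.png

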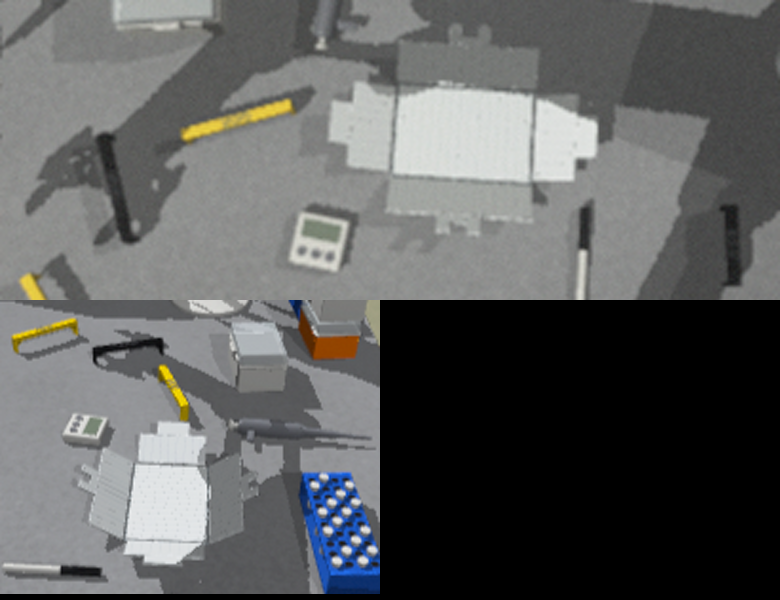

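```bash
cat > box.py <<'E'
from h import *
def ray(C,px,z):
    K=C['mtx'];R=cv2.Rodrigues(np.array(C['rotation'],float))[0]
    px=np.atleast_2d(px).astype(float); d=np.c_[(px[:,0]-K[0,2])/K[0,0],-(px[:,1]-K[1,2])/K[1,1],-np.ones(len(px))]@R.T
    e=np.array(C['eye']); return e+d*((z-e[2])/d[:,2])[:,None]
E
python3 - <<'E'
from box import *
T=dict(np.load('top.npz'));S=dict(np.load('side.npz'))
c=ray(T,[(301.5,183.5),(355.4,186.2),(354.6,219.6),(300.4,218)],.004)[:,:2]
print(c.round(4).tolist(), 'ctr',c.mean(0))
cs=ray(S,[(230+135/1.9,110+(465-300)/1.9),(230+205/1.9,110+(465-300)/1.9),(230+205/1.9,110+(541-300)/1.9),(230+126/1.9,110+(541-300)/1.9)],.004)[:,:2]
print('side',cs.round(4).tolist(),cs.mean(0))
v=(c[0]-c[1])+(c[3]-c[2]); yaw=np.arctan2(-v[0],v[1]); print('yaw',yaw)
P=np.r_[T['pc'].reshape(-1,3),S['pc'].reshape(-1,3)]
src=np.r_[np.zeros(400*640),np.ones(400*640)]
o=c.mean(0);cy,sy=np.cos(yaw),np.sin(yaw)
L=np.c_[(P[:,:2]-o)@np.array([[cy,-sy],[sy,cy]]),P[:,2]]
for nm,ax,sg,e,w in(('near',0,-1,.058,.08),('far',0,1,.058,.08),('left',1,1,.085,.05),('right',1,-1,.085,.05)):
  for s in (0,1):
    u=L[:,ax]*sg-e;t=L[:,1-ax]
    m=(src==s)&(u>.012)&(u<.085)&(abs(t)<w)&(L[:,2]>.0095)&(L[:,2]<.075)
    if m.sum()<20: print(nm,s,'few');continue
    a=np.c_[u[m],np.ones(m.sum())];z=L[m,2]
    for _ in range(4):
        k,*_2=np.linalg.lstsq(a,z,rcond=None);r=abs(a@k-z);g=r<.006;a,z=a[g],z[g]
    far=m&(u>np.percentile(u[m],0))
    tabm=m&(abs(t)<.04)&(u>.058*np.cos(np.arctan(k[0])))
    print(nm,s,m.sum(),'ang',np.arctan(k[0]).round(3),'z0',k[1].round(4),'umax',np.percentile(u[m],97).round(4),'zmax',np.percentile(L[m,2],97).round(4),'t rng',np.percentile(t[m],[2,98]).round(4),'tab t',np.percentile(t[tabm],[3,97]).round(4) if tabm.sum()>5 else None)
E
```

```text
[[0.6273, 0.048], [0.6209, -0.1236], [0.5137, -0.1209], [0.5163, 0.0486]] ctr [ 0.56955272 -0.03698258]
side [[0.5215, 0.0449], [0.6288, 0.0469], [0.6225, -0.1204], [0.5152, -0.122]] [ 0.57200327 -0.03763448]
yaw -0.02601289274164975
near 0 579 ang 0.527 z0 0.0078 umax 0.0579 zmax 0.042 t rng [-0.0768  0.0761] tab t [-0.022  0.026]
near 1 584 ang 0.531 z0 0.0062 umax 0.0603 zmax 0.0421 t rng [-0.0771  0.0748] tab t [-0.0222  0.0272]
far 0 756 ang 0.561 z0 0.0024 umax 0.0641 zmax 0.0425 t rng [-0.076   0.0765] tab t [-0.0267  0.0233]
far 1 624 ang 0.558 z0 0.0033 umax 0.0643 zmax 0.0429 t rng [-0.0767  0.0768] tab t [-0.0265  0.0221]
left 0 477 ang 0.339 z0 0.0053 umax 0.0709 zmax 0.0314 t rng [-0.043  0.047] tab t [-0.0156  0.0305]
left 1 445 ang 0.334 z0 0.0038 umax 0.0718 zmax 0.0298 t rng [-0.0443  0.0481] tab t [-0.0181  0.03  ]
right 0 512 ang 0.395 z0 0.0049 umax 0.0703 zmax 0.0353 t rng [-0.049   0.0484] tab t [-0.0224  0.0253]
right 1 367 ang 0.386 z0 0.0053 umax 0.071 zmax 0.0343 t rng [-0.0472  0.0472] tab t [-0.0238  0.022 ]
```

```bash
cat > plan.py <<'E'
from box import *
O=np.array([.573,-.037]);YAW=-.046;DEP=.009
W={'near':((-1,0),.058,.53),'far':((1,0),.058,.56),'left':((0,1),.085,.337),'right':((0,-1),.085,.39)}
def R2(a): return np.array([[np.cos(a),-np.sin(a)],[np.sin(a),np.cos(a)]])
def tcp(w,th):
    d,e,_=W[w];u=e+.07*np.cos(th)-.002*np.sin(th);z=.07*np.sin(th)+.002*np.cos(th)
    return np.r_[O+R2(YAW)@(np.array(d)*u),z-DEP+bot.tip_reach]
def now():
    s=bot.read_state();R=cv2.Rodrigues(np.array(s['tcp_rot'],float))[0];return np.array(s['tool_pos']),np.arctan2(R[1,1],R[0,1]),s
def dyaw(goal,cur): return (goal-cur+np.pi/2)%np.pi-np.pi/2
def sh(v): return (np.array(v)/.5).round(3).tolist()
def status():
    p,a,s=now();print('t',s['time'].round(2) if hasattr(s['time'],'round') else s['time'],p.round(4),'ty',round(a,3),'q6',round(float(s['q'][5]),2),'F',np.round(s['wrist_force'],1),'w',round(float(s['width']),3),'g',s['grip_force'])
def pinch(w):
    p,a,s=now();g=YAW+(np.pi/2 if w in('near','far') else 0);t=tcp(w,W[w][2]);status()
    print(w,'above',sh(t+[0,0,.07]-p),'down',sh(t-p),'yaw share',round(dyaw(g,a)/np.pi,4))
def fold(w,n=8,th0=None):
    p,a,s=now();th=W[w][2] if th0 is None else th0; b=tcp(w,th)
    print([sh(tcp(w,x)-b) for x in np.linspace(th,1.571,n+1)[1:]])
E
python3 -c "
from plan import *
print(bot.tip_reach);pinch('left');pinch('near');fold('left')"
```

```text
0.1734
t 0.15 [0.2514 0.6261 0.4036] ty 1.189 q6 -0.04 F [-0.1  0.6 -0. ] w 1.002 g 0.0
left above [0.657, -1.026, -0.288] down [0.657, -1.026, -0.428] yaw share -0.3931
t 0.15 [0.2514 0.6261 0.4036] ty 1.189 q6 -0.04 F [-0.1  0.6 -0. ] w 1.002 g 0.0
near above [0.409, -1.315, -0.264] down [0.409, -1.315, -0.404] yaw share 0.1069
[[-0.0, -0.009, 0.02], [-0.001, -0.021, 0.037], [-0.002, -0.036, 0.053], [-0.002, -0.053, 0.066], [-0.003, -0.072, 0.077], [-0.004, -0.092, 0.085], [-0.005, -0.113, 0.089], [-0.006, -0.135, 0.09]]
```

Call:
drive_tool:
  claw: [80,80,80,80,80,80,80,80]
  slide:
    - [0.3,-0.5,0]
    - [0.3,-0.5,0]
    - [0.3,-0.5,0]
    - [0.3,-0.5,0]
    - [0.3,-0.5,0]
    - [0.3,-0.5,0]
    - [0.3,-0.5,0]
    - [0.3,-0.5,0]
  yaw: [-0.3931,-0.3931,-0.3931,-0.3931,-0.3931,-0.3931,-0.3931,-0.3931]
  newtons: 25

```text
time: 0.82
tool_pos: [0.4043, 0.371, 0.4044]
tcp_rot: [2.013, 2.407, -0.003]
wrist_force: [0.4, 0.2, -0.3]
width: 0.937
grip_force: 0.0
```

```bash
python3 -c "
from plan import *
pinch('left')"
```

```text
t 0.8167 [0.4043 0.371  0.4044] ty 0.178 q6 0.52 F [ 0.4  0.2 -0.3] w 0.937 g 0.0
left above [0.351, -0.516, -0.29] down [0.351, -0.516, -0.43] yaw share -0.0712
```

Call:
drive_tool:
  claw: [80,80,80,80,80,80,80,80]
  slide:
    - [0.351,-0.518,-0.2]
    - [0.351,-0.518,-0.2]
    - [0.351,-0.518,-0.2]
    - [0.351,-0.518,-0.2]
    - [0.351,-0.518,-0.2]
    - [0.351,-0.518,-0.25]
    - [0.351,-0.518,-0.29]
    - [0.351,-0.518,-0.29]
  yaw: [-0.073,-0.073,-0.073,-0.073,-0.073,-0.073,-0.073,-0.073]

```text
time: 1.48
tool_pos: [0.571, 0.126, 0.2693]
tcp_rot: [2.266, 2.175, 0.003]
wrist_force: [1.0, 0.2, -0.3]
width: 0.94
grip_force: 0.0
```

Call:
drive_tool:
  claw: [80,80,80]
  slide:
    - [0,0,0]
    - [0,0,0]
    - [0,0,0]
  yaw: [0,0,0]

```text
time: 1.73
tool_pos: [0.5699, 0.1278, 0.2695]
tcp_rot: [-2.266, -2.175, 0.001]
wrist_force: [-0.8, -0.0, 0.0]
width: 0.939
grip_force: 0.0
```

```bash
python3 -c "
from plan import *
pinch('left')"
```

```text
t 1.7333 [0.5699 0.1278 0.2695] ty -0.041 q6 0.22 F [-0.8 -0.   0. ] w 0.939 g 0.0
left above [0.02, -0.029, -0.02] down [0.02, -0.029, -0.16] yaw share -0.0015
```

Call:
drive_tool:
  claw: [80,80,80,80,80,80]
  slide:
    - [0.02,-0.029,-0.02]
    - [0.02,-0.029,-0.08]
    - [0.02,-0.029,-0.13]
    - [0.02,-0.029,-0.16]
    - [0.02,-0.029,-0.16]
    - [0.02,-0.029,-0.16]
  yaw: [-0.002,-0.002,-0.002,-0.002,-0.002,-0.002]

```text
time: 2.23
tool_pos: [0.5796, 0.1146, 0.1902]
tcp_rot: [-2.27, -2.171, -0.0]
wrist_force: [-0.2, 0.4, 0.4]
width: 0.935
grip_force: 0.0
```

Call:
drive_tool:
  claw: [40,40,40,40,40,40,40,40]
  slide:
    - [0,0,0]
    - [0,0,0]
    - [0,0,0]
    - [0,0,0]
    - [0,0,0]
    - [0,0,0]
    - [0,0,0]
    - [0,0,0]
  yaw: [0,0,0,0,0,0,0,0]

```text
time: 2.9
tool_pos: [0.5806, 0.1142, 0.191]
tcp_rot: [2.272, 2.169, 0.005]
wrist_force: [-0.3, 5.0, 4.4]
width: 0.569
grip_force: 27.7
```

```bash
python3 -c "
from plan import *
pinch('left');c=cam('side');save(c,'p1.png')
cv2.imwrite('pics/p1c.png',cv2.resize(c['color'][130:270,240:400],None,fx=4,fy=4)[...,::-1])"
```

```text
t 2.9 [0.5806 0.1142 0.191 ] ty -0.047 q6 0.2 F [-0.3  5.   4.4] w 0.569 g 27.675902545452118
left above [-0.001, -0.002, 0.137] down [-0.001, -0.002, -0.003] yaw share 0.0002
```

View pics/p1c.png

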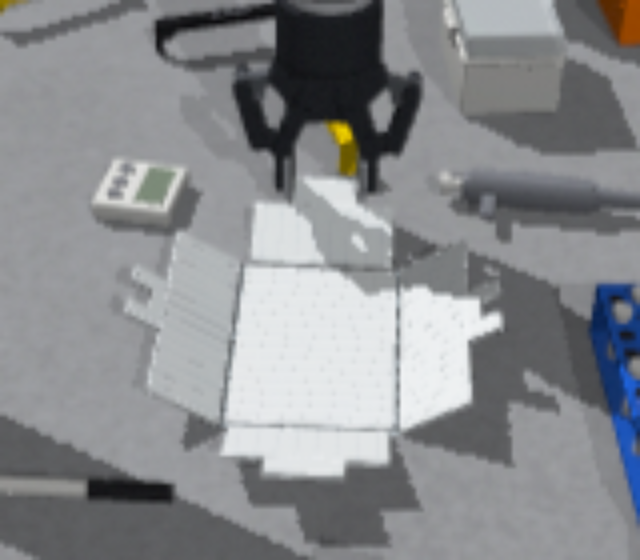

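Call:
drive_tool:
  claw: [40,40,40,40,40,40,40,40]
  slide:
    - [0,-0.009,0.02]
    - [-0.001,-0.021,0.037]
    - [-0.002,-0.036,0.053]
    - [-0.002,-0.053,0.066]
    - [-0.003,-0.072,0.077]
    - [-0.004,-0.092,0.085]
    - [-0.005,-0.113,0.089]
    - [-0.006,-0.135,0.09]
  yaw: [0,0,0,0,0,0,0,0]

```text
time: 3.62
tool_pos: [0.5772, 0.0446, 0.2358]
tcp_rot: [2.273, 2.168, 0.002]
wrist_force: [0.4, 3.4, 3.0]
width: 0.566
grip_force: 25.1
```

Call:
drive_tool:
  claw: [40,40,40,40]
  slide:
    - [0,-0.005,0]
    - [0,-0.008,0]
    - [0,-0.008,0]
    - [0,-0.008,0]
  yaw: [0,0,0,0]

```text
time: 3.95
tool_pos: [0.5772, 0.0407, 0.2355]
tcp_rot: [2.273, 2.168, 0.0]
wrist_force: [-2.3, 1.4, 6.2]
width: 0.567
grip_force: 24.9
```

```bash
python3 -c "
from plan import *
print(tcp('left',1.571));pinch('left')"
```

```text
[0.576816   0.04589796 0.23439959]
t 3.95 [0.5772 0.0407 0.2355] ty -0.047 q6 0.08 F [-2.3  1.4  6.2] w 0.567 g 24.92958962917328
left above [0.005, 0.145, 0.048] down [0.005, 0.145, -0.092] yaw share 0.0004
```

Call:
drive_tool:
  claw: [40,40,40,40]
  slide:
    - [0,-0.004,0]
    - [0,-0.008,0]
    - [0,-0.008,0]
    - [0,-0.008,0]
  yaw: [0,0,0,0]

```text
time: 4.28
tool_pos: [0.5771, 0.0369, 0.2353]
tcp_rot: [2.272, 2.168, -0.0]
wrist_force: [-1.5, 1.8, 6.2]
width: 0.569
grip_force: 24.8
```

```bash
python3 -c "
from plan import *
pinch('left');c=cam('top')
for c in (cam('top'),cam('side')):
  L=np.c_[(c['pc'][...,:2].reshape(-1,2)-O)@R2(YAW),c['pc'][...,2].ravel()]
  m=(abs(L[:,0])<.05)&(L[:,1]>.06)&(L[:,1]<.12)&(L[:,2]>.012)&(L[:,2]<.058);q=L[m]
  print([(round(z,3),np.median(q[abs(q[:,2]-z)<.006,1]).round(4),(abs(q[:,2]-z)<.006).sum()) for z in(.02,.03,.04,.05)])
"
```

```text
t 4.2833 [0.5771 0.0369 0.2353] ty -0.047 q6 0.07 F [-1.5  1.8  6.2] w 0.569 g 24.845500588417053
left above [0.006, 0.153, 0.048] down [0.006, 0.153, -0.092] yaw share 0.0003
[(0.02, np.float64(nan), np.int64(0)), (0.03, np.float64(nan), np.int64(0)), (0.04, np.float64(nan), np.int64(0)), (0.05, np.float64(nan), np.int64(0))]
[(0.02, np.float64(0.0829), np.int64(117)), (0.03, np.float64(0.0829), np.int64(114)), (0.04, np.float64(0.0831), np.int64(119)), (0.05, np.float64(0.0833), np.int64(125))]
  return _methods._mean(a, axis=axis, dtype=dtype,
  ret = ret.dtype.type(ret / rcount)
```

Call:
drive_tool:
  claw: [75,75,75,80,80,80,80,80]
  slide:
    - [0,0,0]
    - [0,0,0]
    - [0,0,0.0]
    - [0,0,0.06]
    - [0,-0.08,0.1]
    - [0,-0.16,0.1]
    - [0,-0.24,0.1]
    - [0,-0.32,0.1]
  yaw: [0,0,0,0,0,0,0,0]

```text
time: 5.1
tool_pos: [0.5769, -0.124, 0.2853]
tcp_rot: [2.27, 2.17, 0.0]
wrist_force: [0.6, 0.1, 0.1]
width: 0.938
grip_force: 0.0
```

```bash
python3 -c "
from plan import *
pinch('right');fold('right')"
```

```text
t 5.1 [ 0.5769 -0.124   0.2853] ty -0.045 q6 -0.21 F [0.6 0.1 0.1] w 0.938 g 0.0
right above [-0.022, -0.124, -0.045] down [-0.022, -0.124, -0.185] yaw share -0.0002
[[0.0, 0.01, 0.018], [0.001, 0.022, 0.035], [0.002, 0.037, 0.049], [0.002, 0.053, 0.062], [0.003, 0.072, 0.071], [0.004, 0.091, 0.078], [0.005, 0.111, 0.082], [0.006, 0.132, 0.083]]
```

Call:
drive_tool:
  claw: [80,80,80,80,80,80,80,80]
  slide:
    - [-0.022,-0.08,0]
    - [-0.022,-0.125,0]
    - [-0.022,-0.125,-0.06]
    - [-0.022,-0.125,-0.12]
    - [-0.022,-0.125,-0.16]
    - [-0.022,-0.125,-0.187]
    - [-0.022,-0.125,-0.187]
    - [-0.022,-0.125,-0.187]
  yaw: [0,0,0,0,0,0,0,0]

```text
time: 5.77
tool_pos: [0.5657, -0.1847, 0.1904]
tcp_rot: [-2.271, -2.168, 0.002]
wrist_force: [0.5, 0.2, 0.9]
width: 0.932
grip_force: 0.0
```

Call:
drive_tool:
  claw: [40,40,40,40,40,40,40,40]
  slide:
    - [0,0,0]
    - [0,0,0]
    - [0,0,0]
    - [0,0,0]
    - [0,0,0]
    - [0,0,0]
    - [0,0,0]
    - [0,0,0]
  yaw: [0,0,0,0,0,0,0,0]

```text
time: 6.43
tool_pos: [0.5664, -0.1855, 0.1921]
tcp_rot: [2.271, 2.167, 0.0]
wrist_force: [-1.3, -5.1, 5.6]
width: 0.572
grip_force: 27.7
```

```bash
python3 -c "
from plan import *
pinch('right')"
```

```text
t 6.4333 [ 0.5664 -0.1855  0.1921] ty -0.047 q6 -0.31 F [-1.3 -5.1  5.6] w 0.572 g 27.701486349105835
right above [-0.001, -0.001, 0.142] down [-0.001, -0.001, 0.002] yaw share 0.0002
```

Call:
drive_tool:
  claw: [40,40,40,40,40,40,40,40]
  slide:
    - [0.0,0.01,0.018]
    - [0.001,0.022,0.035]
    - [0.002,0.037,0.049]
    - [0.002,0.053,0.062]
    - [0.003,0.072,0.071]
    - [0.004,0.091,0.078]
    - [0.005,0.111,0.082]
    - [0.006,0.132,0.083]
  yaw: [0,0,0,0,0,0,0,0]

```text
time: 7.1
tool_pos: [0.5693, -0.1178, 0.2336]
tcp_rot: [2.271, 2.169, 0.0]
wrist_force: [0.7, -3.2, 1.0]
width: 0.573
grip_force: 27.2
```

Call:
drive_tool:
  claw: [40,40,40,40,40]
  slide:
    - [0,0.005,0]
    - [0,0.01,0]
    - [0,0.016,0]
    - [0,0.016,0]
    - [0,0.016,0]
  yaw: [0,0,0,0,0]

```text
time: 7.52
tool_pos: [0.5695, -0.1108, 0.2331]
tcp_rot: [2.272, 2.168, 0.002]
wrist_force: [1.6, -1.7, 5.4]
width: 0.576
grip_force: 26.8
```

Call:
drive_tool:
  claw: [75,75,75,80,80,80,80,80]
  slide:
    - [0,0,0]
    - [0,0,0]
    - [0,0,0]
    - [0,0,0.06]
    - [-0.06,0.02,0.12]
    - [-0.12,0.05,0.12]
    - [-0.18,0.08,0.12]
    - [-0.22,0.1,0.12]
  yaw: [0,0,0,0,0.04,0.08,0.12,0.16]

```text
time: 8.18
tool_pos: [0.4562, -0.0598, 0.292]
tcp_rot: [-1.656, -2.666, 0.001]
wrist_force: [-0.4, -0.5, 0.6]
width: 0.938
grip_force: 0.0
```

```bash
python3 -c "
from plan import *
pinch('near');fold('near')
c=cam('top')
L=np.c_[(c['pc'][...,:2].reshape(-1,2)-O)@R2(YAW),c['pc'][...,2].ravel()]
for sg in(1,-1):
  m=(abs(L[:,0])<.05)&(sg*L[:,1]>.06)&(sg*L[:,1]<.12)&(L[:,2]>.012)&(L[:,2]<.09);q=L[m]
  print(m.sum(),q[:,1].min().round(3),np.median(q[:,1]).round(4),q[:,1].max().round(3),[(z,np.median(q[abs(q[:,2]-z)<.006,1]).round(4)) for z in(.03,.05,.075)])
"
```

```text
t 8.1833 [ 0.4562 -0.0598  0.292 ] ty 0.459 q6 -0.64 F [-0.4 -0.5  0.6] w 0.938 g 0.0
near above [-0.001, 0.056, -0.041] down [-0.001, 0.056, -0.181] yaw share 0.3392
[[0.011, -0.0, 0.015], [0.023, -0.001, 0.028], [0.037, -0.002, 0.04], [0.053, -0.002, 0.049], [0.069, -0.003, 0.057], [0.087, -0.004, 0.062], [0.104, -0.005, 0.065], [0.123, -0.006, 0.066]]
92 0.079 0.0815 0.086 [(0.03, np.float64(0.0809)), (0.05, np.float64(0.0822)), (0.075, np.float64(0.0834))]
34 -0.086 -0.0826 -0.082 [(0.03, np.float64(-0.0819)), (0.05, np.float64(-0.084)), (0.075, np.float64(-0.0842))]
```

Call:
drive_tool:
  claw: [80,80,80,80,80,80,80,80]
  slide:
    - [-0.001,0.056,0]
    - [-0.001,0.056,0]
    - [-0.001,0.056,0]
    - [-0.001,0.056,0]
    - [-0.001,0.056,0]
    - [-0.001,0.056,0]
    - [-0.001,0.056,0]
    - [-0.001,0.056,0]
  yaw: [0.3392,0.3392,0.3392,0.3392,0.3392,0.3392,0.3392,0.3392]

```text
time: 8.9
tool_pos: [0.458, -0.0327, 0.2918]
tcp_rot: [-0.176, -3.135, -0.001]
wrist_force: [0.6, -0.0, 0.2]
width: 0.938
grip_force: 0.0
```

```bash
python3 -c "
from plan import *
pinch('near')
"
```

```text
t 8.9 [ 0.458  -0.0327  0.2918] ty 1.459 q6 -1.58 F [ 0.6 -0.   0.2] w 0.938 g 0.0
near above [-0.005, 0.002, -0.041] down [-0.005, 0.002, -0.181] yaw share 0.0211
```

Call:
drive_tool:
  claw: [80,80,80,80,80,80,80,80]
  slide:
    - [-0.005,0.002,0]
    - [-0.005,0.002,-0.05]
    - [-0.005,0.002,-0.1]
    - [-0.005,0.002,-0.15]
    - [-0.005,0.002,-0.183]
    - [-0.005,0.002,-0.183]
    - [-0.005,0.002,-0.183]
    - [-0.005,0.002,-0.183]
  yaw: [0.021,0.021,0.021,0.021,0.021,0.021,0.021,0.021]

```text
time: 9.57
tool_pos: [0.4564, -0.0318, 0.2017]
tcp_rot: [0.082, 3.14, 0.0]
wrist_force: [-0.3, 0.3, 0.8]
width: 0.938
grip_force: 0.0
```

Call:
drive_tool:
  claw: [40,40,40,40,40,40,40,40]
  slide:
    - [0,0,0]
    - [0,0,0]
    - [0,0,0]
    - [0,0,0]
    - [0,0,0]
    - [0,0,0]
    - [0,0,0]
    - [0,0,0]
  yaw: [0,0,0,0,0,0,0,0]

```text
time: 10.23
tool_pos: [0.4562, -0.0313, 0.2017]
tcp_rot: [0.082, 3.14, 0.002]
wrist_force: [-0.5, 4.3, 3.2]
width: 0.575
grip_force: 27.4
```

```bash
python3 -c "
from plan import *
pinch('near')"
```

```text
t 10.2333 [ 0.4562 -0.0313  0.2017] ty 1.519 q6 -1.64 F [-0.5  4.3  3.2] w 0.575 g 27.377137541770935
near above [-0.001, -0.001, 0.14] down [-0.001, -0.001, -0.0] yaw share 0.0019
```

Call:
drive_tool:
  claw: [40,40,40,40,40,40,40,40]
  slide:
    - [0.011,0,0.015]
    - [0.023,-0.001,0.028]
    - [0.037,-0.002,0.04]
    - [0.053,-0.002,0.049]
    - [0.069,-0.003,0.057]
    - [0.087,-0.004,0.062]
    - [0.104,-0.005,0.065]
    - [0.123,-0.006,0.066]
  yaw: [0,0,0,0,0,0,0,0]

```text
time: 10.9
tool_pos: [0.5175, -0.0342, 0.2348]
tcp_rot: [-0.081, -3.138, -0.002]
wrist_force: [-2.5, 6.9, 1.3]
width: 0.569
grip_force: 28.0
```

Call:
drive_tool:
  claw: [40,40,40,40,40]
  slide:
    - [0.005,0,0]
    - [0.01,0,0]
    - [0.016,-0.001,0]
    - [0.016,-0.001,0]
    - [0.016,-0.001,0]
  yaw: [0,0,0,0,0]

```text
time: 11.32
tool_pos: [0.5256, -0.0347, 0.2346]
tcp_rot: [-0.081, -3.139, -0.002]
wrist_force: [-2.3, 5.7, 0.7]
width: 0.573
grip_force: 28.0
```

Call:
drive_tool:
  claw: [75,75,75,80,80,80,80,80]
  slide:
    - [0,0,0]
    - [0,0,0]
    - [0,0,0]
    - [0,0,0.06]
    - [0.06,0,0.12]
    - [0.14,0,0.12]
    - [0.22,0,0.12]
    - [0.28,0,0.12]
  yaw: [0,0,0,0,0,0,0,0]

```text
time: 11.98
tool_pos: [0.6686, -0.0358, 0.2963]
tcp_rot: [0.081, 3.136, -0.002]
wrist_force: [-0.3, 0.2, 0.2]
width: 0.936
grip_force: 0.0
```

```bash
python3 -c "
from plan import *
pinch('far');fold('far')"
```

```text
t 11.9833 [ 0.6686 -0.0358  0.2963] ty 1.519 q6 -1.61 F [-0.3  0.2  0.2] w 0.936 g 0.0
far above [0.041, -0.013, -0.046] down [0.041, -0.013, -0.186] yaw share 0.0018
[[-0.011, 0.0, 0.014], [-0.023, 0.001, 0.027], [-0.037, 0.002, 0.038], [-0.052, 0.002, 0.047], [-0.068, 0.003, 0.054], [-0.085, 0.004, 0.059], [-0.103, 0.005, 0.062], [-0.12, 0.006, 0.062]]
```

Call:
drive_tool:
  claw: [80,80,80,80,80,80,80,80]
  slide:
    - [0.041,-0.013,0]
    - [0.041,-0.013,-0.05]
    - [0.041,-0.013,-0.1]
    - [0.041,-0.013,-0.15]
    - [0.041,-0.013,-0.188]
    - [0.041,-0.013,-0.188]
    - [0.041,-0.013,-0.188]
    - [0.041,-0.013,-0.188]
  yaw: [0.002,0.002,0.002,0.002,0.002,0.002,0.002,0.002]

```text
time: 12.65
tool_pos: [0.6866, -0.0421, 0.2014]
tcp_rot: [0.071, 3.14, -0.001]
wrist_force: [0.2, -0.6, 0.8]
width: 0.939
grip_force: 0.0
```

Call:
drive_tool:
  claw: [40,40,40,40,40,40,40,40]
  slide:
    - [0,0,0]
    - [0,0,0]
    - [0,0,0]
    - [0,0,0]
    - [0,0,0]
    - [0,0,0]
    - [0,0,0]
    - [0,0,0]
  yaw: [0,0,0,0,0,0,0,0]

```text
time: 13.32
tool_pos: [0.687, -0.0417, 0.2013]
tcp_rot: [0.071, 3.138, 0.0]
wrist_force: [2.7, 1.9, 4.3]
width: 0.575
grip_force: 27.8
```

```bash
python3 -c "
from plan import *
pinch('far')"
```

```text
t 13.3167 [ 0.687  -0.0417  0.2013] ty 1.526 q6 -1.62 F [2.7 1.9 4.3] w 0.575 g 27.786316573619843
far above [0.004, -0.001, 0.144] down [0.004, -0.001, 0.004] yaw share -0.0003
```

Call:
drive_tool:
  claw: [40,40,40,40,40,40,40,40]
  slide:
    - [-0.011,0,0.016]
    - [-0.023,0.001,0.03]
    - [-0.037,0.002,0.041]
    - [-0.052,0.002,0.051]
    - [-0.068,0.003,0.058]
    - [-0.085,0.004,0.063]
    - [-0.103,0.005,0.066]
    - [-0.12,0.006,0.066]
  yaw: [0,0,0,0,0,0,0,0]

```text
time: 13.98
tool_pos: [0.625, -0.0387, 0.2332]
tcp_rot: [0.071, 3.14, -0.0]
wrist_force: [3.6, 1.7, -4.5]
width: 0.57
grip_force: 26.8
```

Call:
drive_tool:
  claw: [40,40,40,40,40]
  slide:
    - [-0.005,0,0]
    - [-0.01,0,0]
    - [-0.014,0.001,0]
    - [-0.014,0.001,0]
    - [-0.014,0.001,0]
  yaw: [0,0,0,0,0]

```text
time: 14.4
tool_pos: [0.6201, -0.0385, 0.2333]
tcp_rot: [0.071, 3.137, -0.001]
wrist_force: [6.3, 1.6, -7.6]
width: 0.573
grip_force: 28.0
```

Call:
drive_tool:
  claw: [75,75,75,80,80,80,80,80]
  slide:
    - [0,0,0]
    - [0,0,0]
    - [0,0,0]
    - [0,0,0.06]
    - [-0.02,0.08,0.12]
    - [-0.06,0.16,0.12]
    - [-0.1,0.24,0.12]
    - [-0.14,0.32,0.12]
  yaw: [0,0,0,0,0,0.03,0.06,0.09]

```text
time: 15.07
tool_pos: [0.5562, 0.1076, 0.2948]
tcp_rot: [-0.377, 3.116, -0.0]
wrist_force: [0.6, 0.7, -0.5]
width: 0.935
grip_force: 0.0
```

```bash
cat > scan.py <<'E'
from plan import *
status()
cs={n:cam(n) for n in('top','side')}
for n,c in cs.items():
    np.savez(n+'2.npz',**{k:np.array(v) for k,v in c.items()})
    L=np.c_[(c['pc'][...,:2].reshape(-1,2)-O)@R2(YAW),c['pc'][...,2].ravel()]
    for w in W:
        d,e,_=W[w];ax=0 if d[0] else 1;sg=d[ax];u=L[:,ax]*sg-e;t=L[:,1-ax]
        m=(u>-.02)&(u<.02)&(abs(t)<(.075 if ax==0 else .045))&(L[:,2]<.09)
        r=[]
        for z in(.02,.035,.05,.072):
            k=m&(abs(L[:,2]-z)<.006); r.append((k.sum(),(np.median(u[k])*1000).round(1)) if k.sum()>4 else None)
        k=m&(L[:,2]>.06); tt=np.sort(t[k]);r.append((tt[[0,-1]]*1000).round(1) if len(tt) else None)
        print(n,w,[str(x) for x in r])
a=cv2.resize(cs['top']['color'][150:250,260:400],None,fx=5,fy=5)[:300,:700]
b=cv2.resize(cs['side']['color'][150:260,260:380],None,fx=2.7,fy=2.7)
o=np.zeros((600,700,3),np.uint8);o[:300]=cv2.resize(cs['top']['color'][160:240,260:400],(525,300),interpolation=3)[:, :525].repeat(1,0) if 0 else np.pad(cv2.resize(cs['top']['color'][160:240,260:400],(525,300)),((0,0),(0,175),(0,0)))
o[300:597,:324]=b[:297,:324];cv2.imwrite('pics/scan.png',o[...,::-1])
p=cs['top']['pc']
for n,c in cs.items():
    p=c['pc'];m=(c['color'].max(-1)<60)&(p[...,2]>.02)&(p[...,2]<.045)&(p[...,0]>.42)&(p[...,0]<.58)&(p[...,1]>.3)&(p[...,1]<.45);q=p[m]
    if len(q)>20: print(n,cv2.minAreaRect((q[:,:2]*1000).astype(np.float32)),np.percentile(q[:,2],[5,50,95]))
E
python3 scan.py
```

```text
t 15.0667 [0.5562 0.1076 0.2948] ty 1.812 q6 -1.66 F [ 0.6  0.7 -0.5] w 0.935 g 0.0
top near ['(np.int64(25), np.float64(-0.5))', '(np.int64(25), np.float64(-0.5))', '(np.int64(56), np.float64(-0.6))', '(np.int64(14), np.float64(-0.1))', '[-23.2  24.1]']
top far ['(np.int64(43), np.float64(-3.3))', '(np.int64(45), np.float64(-3.3))', '(np.int64(69), np.float64(-2.7))', '(np.int64(15), np.float64(-2.9))', '[-41.7  22.1]']
top left ['(np.int64(5), np.float64(-4.3))', '(np.int64(9), np.float64(-4.1))', '(np.int64(14), np.float64(-3.4))', 'None', '[-24.2   4.4]']
top right ['(np.int64(7), np.float64(-3.1))', '(np.int64(11), np.float64(-3.1))', '(np.int64(22), np.float64(-2.2))', '(np.int64(12), np.float64(-2.5))', '[-44.   23.3]']
side near ['(np.int64(14), np.float64(-2.7))', '(np.int64(22), np.float64(-2.5))', '(np.int64(48), np.float64(-1.7))', '(np.int64(16), np.float64(-0.9))', '[-24.1  26.1]']
side far ['None', 'None', '(np.int64(34), np.float64(-4.3))', '(np.int64(6), np.float64(-2.9))', '[-24.8  24.5]']
side left ['(np.int64(100), np.float64(-2.0))', '(np.int64(104), np.float64(-1.9))', '(np.int64(114), np.float64(-1.9))', '(np.int64(69), np.float64(-1.1))', '[-23.8  23.9]']
side right ['(np.int64(120), np.float64(-1.4))', '(np.int64(125), np.float64(-1.4))', '(np.int64(138), np.float64(-1.3))', '(np.int64(81), np.float64(-0.8))', '[-23.7  23.6]']
top ((496.1740417480469, 371.6889343261719), (128.29978942871094, 12.425265312194824), 17.759281158447266) [0.02686438 0.03205057 0.03557567]
side ((476.5948181152344, 366.84478759765625), (92.41320037841797, 20.82878303527832), 19.506811141967773) [0.0240378  0.02972215 0.03318818]
```

View pics/scan.png

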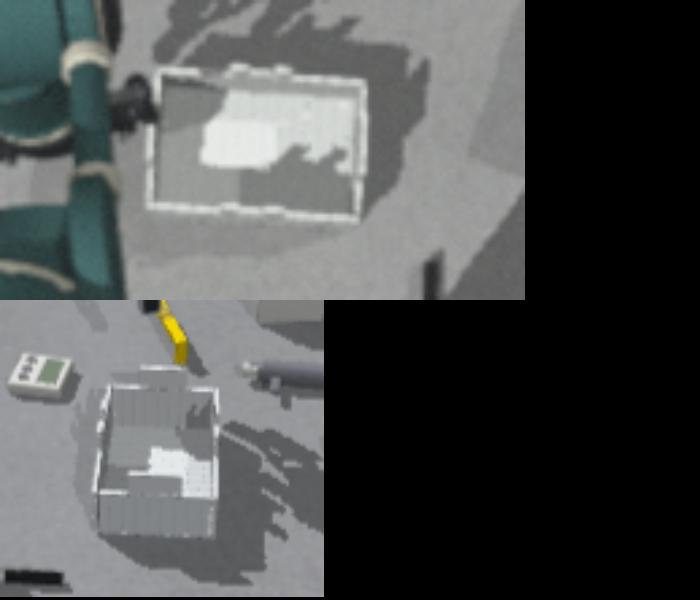

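Run:
```python
from plan import *
for n in('top','side'):
    C=dict(np.load(n+'.npz'));p=C['pc']
    m=(C['color'].max(-1)<75)&(p[...,2]>.018)&(p[...,2]<.045)&(p[...,0]>.4)&(p[...,0]<.6)&(p[...,1]>.3)&(p[...,1]<.45)
    v,u=np.nonzero(m)
    for q in (ray(C,np.c_[u,v],.030)[:,:2],p[m][:,:2]):
        q=q*1000;c=q.mean(0);w=np.linalg.svd(q-c,full_matrices=False)[2][0];w*=np.sign(w[0]);s=(q-c)@w;t=(q-c)@[-w[1],w[0]]
        print(n,len(q),'yaw',np.arctan2(w[1],w[0]).round(3),'len',np.ptp(s).round(1),'wid',np.ptp(t).round(1),'mid',(c+w*(s.max()+s.min())/2+np.array([-w[1],w[0]])*(t.max()+t.min())/2).round(1),'mean',c.round(1))
p,a,s=now();print('move',sh(np.array([.496,.373,.02+bot.tip_reach])-p),dyaw(.3+np.pi/2,a)/np.pi)
```

```text
top 216 yaw 0.302 len 132.2 wid 16.1 mid [497.6 372.3] mean [497.7 372.3]
top 216 yaw 0.3 len 131.1 wid 15.7 mid [497.7 372.3] mean [497.4 371.7]
side 152 yaw 0.313 len 135.6 wid 39.6 mid [497.  363.4] mean [496.8 368.6]
side 152 yaw 0.306 len 131.4 wid 24.8 mid [495.  373.2] mean [496.7 370.9]
move [-0.116, 0.525, -0.2] 0.017734961407278146
```

Call:
drive_tool:
  claw: [50,50,50,50,50,50,50,50]
  slide:
    - [-0.114,0.523,0]
    - [-0.114,0.523,0]
    - [-0.114,0.523,0]
    - [-0.114,0.523,0]
    - [-0.114,0.523,0]
    - [-0.114,0.523,0]
    - [-0.114,0.523,0]
    - [-0.114,0.523,0]
  yaw: [0.018,0.018,0.018,0.018,0.018,0.018,0.018,0.018]

```text
time: 15.83
tool_pos: [0.4989, 0.3715, 0.2935]
tcp_rot: [-0.465, 3.106, 0.002]
wrist_force: [0.8, -1.4, -0.5]
width: 0.584
grip_force: 0.0
```

Call:
drive_tool:
  claw: [50,50]
  slide:
    - [0,0,-0.04]
    - [0,0,-0.04]
  yaw: [0,0]

```text
time: 16.0
tool_pos: [0.4988, 0.3669, 0.2702]
tcp_rot: [0.46, -3.103, 0.005]
wrist_force: [-1.3, -1.5, -1.0]
width: 0.584
grip_force: 0.0
```

Run:
```python
from plan import *
p,a,s=now();status();print('move',sh(np.array([.497,.372,.02+bot.tip_reach])-p),dyaw(.302+np.pi/2,a)/np.pi)
```

```text
t 16.0 [0.4988 0.3669 0.2702] ty 1.865 q6 -1.27 F [-1.3 -1.5 -1. ] w 0.584 g 0.0
move [-0.004, 0.01, -0.154] 0.002498615479086734
```

Call:
drive_tool:
  claw: [50,50,50,50,50,50,50]
  slide:
    - [-0.004,0.01,0]
    - [-0.004,0.01,-0.05]
    - [-0.004,0.01,-0.1]
    - [-0.004,0.01,-0.14]
    - [-0.004,0.01,-0.155]
    - [-0.004,0.01,-0.155]
    - [-0.004,0.01,-0.155]
  yaw: [0.0025,0.0025,0.0025,0.0025,0.0025,0.0025,0.0025]

```text
time: 16.58
tool_pos: [0.498, 0.3729, 0.1962]
tcp_rot: [-0.471, 3.106, -0.0]
wrist_force: [-0.0, 0.0, 0.9]
width: 0.587
grip_force: 0.0
```

Run:
```python
from plan import *
p,a,s=now();status();print('move',sh(np.array([.497,.372,.02+bot.tip_reach])-p),dyaw(.302+np.pi/2,a)/np.pi)
```

```text
t 16.5833 [0.498  0.3729 0.1962] ty 1.872 q6 -1.27 F [-0.   0.   0.9] w 0.587 g 0.0
move [-0.002, -0.002, -0.006] 0.00028218825247753346
```

Call:
drive_tool:
  claw: [50,5,5,5,5,5,5,5]
  slide:
    - [-0.002,-0.002,-0.005]
    - [-0.002,-0.002,-0.005]
    - [-0.002,-0.002,-0.005]
    - [-0.002,-0.002,-0.005]
    - [-0.002,-0.002,-0.005]
    - [-0.002,-0.002,-0.005]
    - [-0.002,-0.002,-0.005]
    - [-0.002,-0.002,-0.005]
  yaw: [0,0,0,0,0,0,0,0]
  newtons: 40

```text
time: 17.25
tool_pos: [0.4969, 0.3725, 0.1941]
tcp_rot: [-0.473, 3.104, 0.001]
wrist_force: [-1.4, -1.3, 6.1]
width: 0.146
grip_force: 43.1
```

Call:
drive_tool:
  claw: [5,5,5,5,5,5,5,5]
  slide:
    - [0,0,0]
    - [0,0,0]
    - [0,0,0.03]
    - [0,0,0.08]
    - [0,0,0.14]
    - [0,0,0.2]
    - [0,0,0.25]
    - [0,0,0.25]
  yaw: [0,0,0,0,0,0,0,0]

```text
time: 17.92
tool_pos: [0.4983, 0.3736, 0.3246]
tcp_rot: [-0.471, 3.096, 0.007]
wrist_force: [1.1, 1.6, 0.6]
width: 0.148
grip_force: 42.4
```

```bash
cat > place.py <<'E'
from plan import *
T=np.array([.5718,-.0370])
p,a,s=now();status();print('to',sh(np.r_[T,.33]-p),'yaw',dyaw(YAW-.002+np.pi/2,a)/np.pi)
E
python3 place.py
```

```text
t 17.9167 [0.4983 0.3736 0.3246] ty 1.873 q6 -1.27 F [1.1 1.6 0.6] w 0.148 g 42.38792225718498
to [0.147, -0.821, 0.011] yaw -0.11142655815551787
```

Call:
drive_tool:
  claw: [5,5,5,5,5,5,5,5]
  slide:
    - [0.014,-0.06,0.01]
    - [0.028,-0.13,0.01]
    - [0.042,-0.2,0.01]
    - [0.056,-0.27,0.01]
    - [0.07,-0.34,0.01]
    - [0.084,-0.41,0.01]
    - [0.1,-0.48,0.01]
    - [0.11,-0.55,0.01]
  yaw: [-0.02,-0.04,-0.06,-0.08,-0.1,-0.112,-0.112,-0.112]

```text
time: 18.58
tool_pos: [0.5513, 0.0955, 0.3218]
tcp_rot: [-0.078, -3.139, 0.0]
wrist_force: [0.4, 0.2, 0.2]
width: 0.149
grip_force: 42.4
```

Call:
drive_tool:
  claw: [5,5,5,5,5,5,5,5]
  slide:
    - [0.01,-0.07,0]
    - [0.02,-0.14,0]
    - [0.03,-0.2,0]
    - [0.037,-0.25,0]
    - [0.037,-0.27,0]
    - [0.037,-0.27,0]
    - [0.037,-0.27,0]
    - [0.037,-0.27,0]
  yaw: [0,0,0,0,0,0,0,0]

```text
time: 19.25
tool_pos: [0.5696, -0.0367, 0.3224]
tcp_rot: [-0.077, -3.139, -0.001]
wrist_force: [0.3, -0.1, -0.8]
width: 0.151
grip_force: 42.4
```

```bash
cat >> place.py <<'E'
# held bar vs. box in each view
for n in('top','side'):
    c=cam(n);q=c['pc'].reshape(-1,3);L=np.c_[(q[:,:2]-T)@R2(YAW),q[:,2]];dk=c['color'].reshape(-1,3).max(1)<75
    m=dk&(abs(L[:,0])<.09)&(abs(L[:,1])<.018)&(L[:,2]>.10)&(L[:,2]<.18);k=L[m]
    if len(k)>10:
        lo=k[:,0].min();hi=k[:,0].max();e1=k[k[:,0]<lo+.02];e2=k[k[:,0]>hi-.02]
        print(n,len(k),'x',lo.round(4),hi.round(4),'z',np.percentile(k[:,2],[2,50,98]).round(4),'end y',np.median(e1[:,1]).round(4),np.median(e2[:,1]).round(4),'end z',np.percentile(e1[:,2],[3,97]).round(4),np.percentile(e2[:,2],[3,97]).round(4))
    for sg in(-1,1):
        m=(abs(L[:,0]*sg-.058)<.012)&(abs(L[:,1])<.035)&(L[:,2]>.062)&(L[:,2]<.086);k=L[m]
        if len(k): print(n,'horns',sg,len(k),'x',np.median(k[:,0]).round(4),'y',np.sort(k[:,1])[[0,1,-2,-1]].round(4),'gap',np.sort(k[:,1])[np.diff(np.sort(k[:,1])).argmax()+np.array([0,1])].round(4))
    cv2.imwrite('pics/hold_%s.png'%n,cv2.resize(c['color'][130:260,240:400],None,fx=4,fy=4)[...,::-1])
E
python3 place.py
```

```text
t 19.25 [ 0.5696 -0.0367  0.3224] ty 1.521 q6 -1.63 F [ 0.3 -0.1 -0.8] w 0.151 g 42.37695013638586
to [0.004, -0.001, 0.015] yaw 0.0004134831616972831
top 54 x -0.0557 -0.016 z [0.1561 0.1604 0.1649] end y -0.0002 0.0005 end z [0.1578 0.1649] [0.156  0.1644]
side 308 x -0.0684 0.0634 z [0.1355 0.1588 0.1725] end y -0.0036 -0.0036 end z [0.1353 0.1614] [0.1339 0.161 ]
side horns -1 34 x -0.0563 y [-0.0244 -0.0243  0.0225  0.0271] gap [-0.0066  0.0022]
side horns 1 24 x 0.056 y [-0.0243 -0.0241  0.0222  0.0234] gap [-0.0024  0.0092]
```

View pics/hold_side.png

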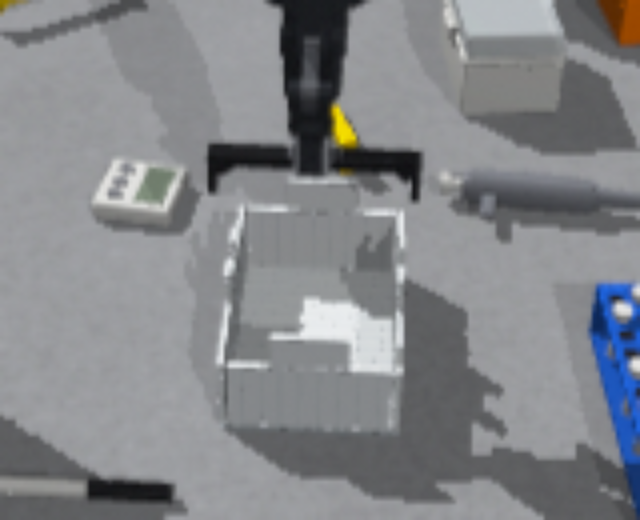

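Call:
drive_tool:
  claw: [5,5,5,5,5,5,5,5]
  slide:
    - [0.0045,-0.001,0]
    - [0.0045,-0.001,-0.03]
    - [0.0045,-0.001,-0.06]
    - [0.0045,-0.001,-0.09]
    - [0.0045,-0.001,-0.11]
    - [0.0045,-0.001,-0.12]
    - [0.0045,-0.001,-0.12]
    - [0.0045,-0.001,-0.12]
  yaw: [0,0,0,0,0,0,0,0]

```text
time: 20.02
tool_pos: [0.5724, -0.038, 0.2632]
tcp_rot: [0.078, 3.141, 0.0]
wrist_force: [0.3, -0.6, -0.5]
width: 0.148
grip_force: 42.4
```

```bash
sed -i 's/(L\[:,2\]>.10)&/(L[:,2]>.083)\&/;s/hold_/low_/' place.py; python3 place.py
```

```text
t 20.0167 [ 0.5724 -0.038   0.2632] ty 1.521 q6 -1.63 F [ 0.3 -0.6 -0.5] w 0.148 g 42.385656433179975
to [-0.001, 0.002, 0.134] yaw 0.0004403023577395138
top 23 x -0.0308 -0.0125 z [0.099  0.1008 0.1044] end y -0.0006 -0.0006 end z [0.0991 0.1043] [0.0991 0.1043]
side 281 x -0.0648 0.0662 z [0.0858 0.1    0.1663] end y -0.0054 -0.0052 end z [0.0845 0.103 ] [0.0858 0.1032]
side horns -1 41 x -0.0574 y [-0.0258 -0.0258  0.0139  0.0147] gap [0.0018 0.0084]
side horns 1 30 x 0.0567 y [-0.0247 -0.0245  0.0125  0.0135] gap [-0.0013  0.0107]
```

View pics/low_side.png

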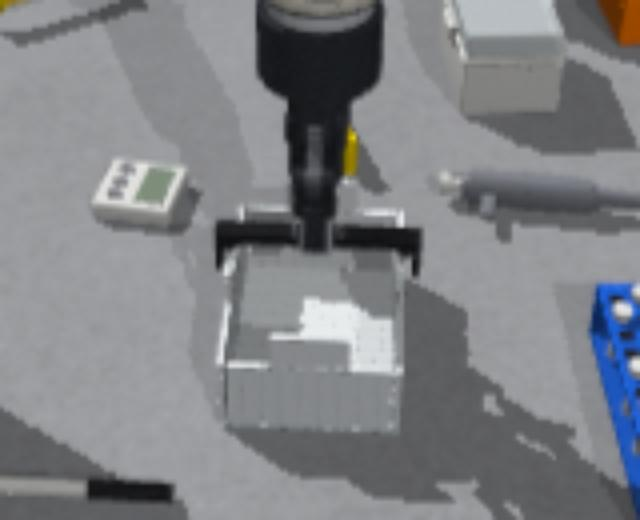

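Call:
drive_tool:
  claw: [5,5,5,5,5,5,5,5]
  slide:
    - [-0.001,0.001,0]
    - [-0.001,0.001,-0.015]
    - [-0.001,0.001,-0.03]
    - [-0.001,0.001,-0.038]
    - [-0.001,0.001,-0.042]
    - [-0.001,0.001,-0.046]
    - [-0.001,0.001,-0.046]
    - [-0.001,0.001,-0.046]
  yaw: [0,0,0,0,0,0,0,0]

```text
time: 20.78
tool_pos: [0.5717, -0.0378, 0.2399]
tcp_rot: [-0.078, -3.14, -0.0]
wrist_force: [0.3, 0.2, -1.0]
width: 0.146
grip_force: 42.4
```

Call:
drive_tool:
  claw: [5,5,5,5]
  slide:
    - [0,0,-0.003]
    - [0,0,-0.006]
    - [0,0,-0.006]
    - [0,0,-0.006]
  yaw: [0,0,0,0]

```text
time: 21.12
tool_pos: [0.5719, -0.0378, 0.2373]
tcp_rot: [0.078, 3.14, -0.0]
wrist_force: [-0.4, 0.3, 0.3]
width: 0.152
grip_force: 42.4
```

```bash
sed -i 's/(L\[:,2\]>.083)&/(L[:,2]>.045)\&/' place.py; python3 place.py
```

```text
t 21.1167 [ 0.5719 -0.0378  0.2373] ty 1.521 q6 -1.63 F [-0.4  0.3  0.3] w 0.152 g 42.43122551590204
to [-0.0, 0.002, 0.185] yaw 0.0005704733942807943
top 12 x -0.024 -0.0133 z [0.0717 0.0748 0.0798] end y -0.0002 -0.0002 end z [0.0717 0.0794] [0.0717 0.0794]
side 292 x -0.0654 0.0656 z [0.0518 0.0745 0.1708] end y -0.0052 -0.0049 end z [0.0498 0.0764] [0.0504 0.076 ]
side horns -1 69 x -0.056 y [-0.0275 -0.025   0.0205  0.0242] gap [-0.0211 -0.0168]
side horns 1 64 x 0.0561 y [-0.0251 -0.025   0.0199  0.0228] gap [-0.022  -0.0175]
```

Call:
drive_tool:
  claw: [5,5,5]
  slide:
    - [0,0.001,-0.002]
    - [0,0.001,-0.003]
    - [0,0.001,-0.003]
  yaw: [0,0,0]

```text
time: 21.47
tool_pos: [0.5725, -0.0376, 0.2371]
tcp_rot: [0.078, 3.138, -0.001]
wrist_force: [-1.4, -1.7, 5.8]
width: 0.147
grip_force: 43.2
```

Call:
drive_tool:
  claw: [20,30,40,40,40,40,40,40]
  slide:
    - [0,0,0]
    - [0,0,0]
    - [0,0,0]
    - [0,0,0]
    - [0,0,0.02]
    - [0,0,0.06]
    - [0,0,0.12]
    - [0,0,0.2]
  yaw: [0,0,0,0,0,0,0,0]

```text
time: 22.13
tool_pos: [0.5702, -0.0371, 0.3338]
tcp_rot: [-0.078, -3.134, -0.001]
wrist_force: [-0.2, 0.2, 0.1]
width: 0.466
grip_force: 0.0
```

Call:
drive_tool:
  claw: [40,40,40,40,40,40,40,40]
  slide:
    - [0,0.07,0.1]
    - [0,0.14,0.1]
    - [0,0.21,0.1]
    - [0,0.28,0.1]
    - [0,0.35,0.1]
    - [0,0.42,0.1]
    - [0,0.49,0.1]
    - [0,0.52,0.1]
  yaw: [0,0,0,0,0,0,0,0]

```text
time: 22.8
tool_pos: [0.5712, 0.2265, 0.3863]
tcp_rot: [0.074, 3.14, 0.003]
wrist_force: [0.3, -0.1, -0.1]
width: 0.469
grip_force: 0.0
```

```bash
sed -i 's/low_/end_/' place.py; python3 place.py; python3 scan.py; python3 -c "
import cv2,numpy as np
a=cv2.imread('pics/end_top.png');b=cv2.imread('pics/end_side.png');cv2.imwrite('pics/end.png',cv2.resize(np.hstack([a,b]),(800,325)))"
```

```text
t 22.8 [0.5712 0.2265 0.3863] ty 1.523 q6 -1.19 F [ 0.3 -0.1 -0.1] w 0.469 g 0.0
to [0.001, -0.527, -0.113] yaw -0.00020691254325150301
top 129 x -0.0644 0.0669 z [0.0623 0.0751 0.0794] end y -0.0002 -0.0015 end z [0.0497 0.0795] [0.0714 0.0792]
top horns -1 59 x -0.0552 y [-0.0233 -0.0229  0.0243  0.0244] gap [0.004  0.0094]
top horns 1 70 x 0.0574 y [-0.0256 -0.0232  0.0222  0.0224] gap [0.0072 0.0101]
side 253 x -0.0654 0.0678 z [0.0521 0.0733 0.0761] end y -0.0053 -0.0055 end z [0.0479 0.0754] [0.0523 0.0756]
side horns -1 70 x -0.0552 y [-0.0265 -0.0258  0.0248  0.0289] gap [0.0079 0.0135]
side horns 1 70 x 0.0567 y [-0.0259 -0.0245  0.0252  0.0253] gap [0.0156 0.0203]
t 22.9 [0.5714 0.2253 0.386 ] ty 1.525 q6 -1.19 F [ 0.3 -1.   1.5] w 0.468 g 0.0
top near ['(np.int64(24), np.float64(-0.7))', '(np.int64(23), np.float64(-0.8))', '(np.int64(56), np.float64(-1.1))', '(np.int64(57), np.float64(-2.2))', '[-23.4  24.3]']
top far ['(np.int64(43), np.float64(-2.9))', '(np.int64(40), np.float64(-2.7))', '(np.int64(64), np.float64(-1.9))', '(np.int64(60), np.float64(-2.2))', '[-25.7  25.
[... 282 characters left out ...]
4(-2.4))', '(np.int64(12), np.float64(-1.9))', '[-24.8  23.7]']
side near ['(np.int64(11), np.float64(-2.9))', '(np.int64(15), np.float64(-2.9))', '(np.int64(46), np.float64(-1.8))', '(np.int64(68), np.float64(-3.0))', '[-26.6  25.8]']
side far ['None', 'None', '(np.int64(40), np.float64(-2.3))', '(np.int64(64), np.float64(-4.2))', '[-24.2  24.2]']
side left ['(np.int64(93), np.float64(-1.7))', '(np.int64(115), np.float64(-1.7))', '(np.int64(113), np.float64(-1.3))', '(np.int64(58), np.float64(-1.0))', '[-23.9  23.9]']
side right ['(np.int64(115), np.float64(-1.6))', '(np.int64(124), np.float64(-0.9))', '(np.int64(134), np.float64(-1.3))', '(np.int64(78), np.float64(-1.0))', '[-23.8  23.7]']
```

View pics/end.png

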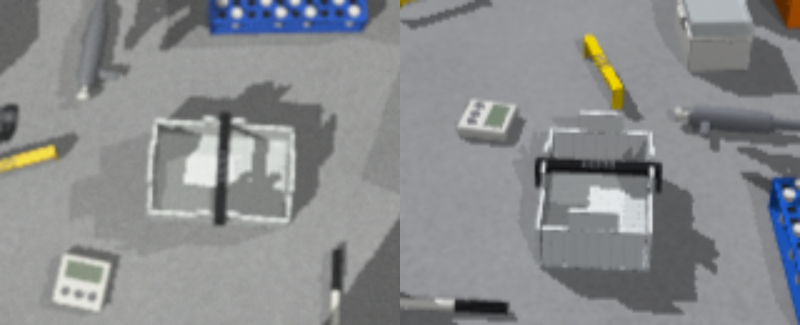

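Run:
```python
from plan import *
O2=np.array([.5718,-.037])
def fit(cs,lab):
    P=np.concatenate([c['pc'].reshape(-1,3) for c in cs]);L=np.c_[(P[:,:2]-O2)@R2(YAW),P[:,2]]
    for w in W:
        d,e,_=W[w];ax=0 if d[0] else 1;u=L[:,ax]*d[ax]-e;t=L[:,1-ax]
        m=(abs(u+.002)<.012)&(abs(t)>(.02 if ax==0 else 0))&(abs(t)<(.072 if ax==0 else .045))&(L[:,2]>.012)&(L[:,2]<.050)
        if m.sum()<40: continue
        x,z=u[m],L[m,2]
        for _ in range(4):
            k=np.polyfit(z,x,1);r=abs(np.polyval(k,z)-x);g=r<max(.0015,2*r.std());x,z=x[g],z[g]
        print(lab,w,len(x),'lean rad',k[0].round(3),'base mm',(k[1]*1e3).round(1))
for n in('top','side'):
    fit([dict(np.load(n+'2.npz'))],n+' last')
    fit([cam(n) for _ in range(8)],n+' now')
```

```text
top last near 63 lean rad -0.003 base mm -1.9
top last far 104 lean rad 0.02 base mm -2.2
top now near 504 lean rad -0.001 base mm -2.0
top now far 811 lean rad 0.012 base mm -2.0
top now left 238 lean rad 0.017 base mm -4.5
top now right 231 lean rad 0.013 base mm -3.5
side last left 194 lean rad -0.006 base mm -1.5
side last right 286 lean rad 0.017 base mm -1.9
side now near 155 lean rad 0.002 base mm -4.2
side now far 54 lean rad 0.019 base mm -4.1
side now left 1474 lean rad -0.002 base mm -1.7
side now right 2258 lean rad 0.013 base mm -1.8
```

```bash
python3 -c "
from workcell import bot
print(bot.finish_job())"
```

```text
the job is handed in; nothing more can be done
None
```

The job is handed in: all four walls measure upright to within about 0.02 rad, and the longer bar is released and resting level in both notches with its legs outside the long walls. The shorter bar and other items were not touched, and the robot clock read under 25 s; no verdict was returned.

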